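# Empty the purge hopper into its catch pan

## Robot

A 6-joint arm with a two-finger parallel gripper is mounted at the origin on the work surface. World frame = base frame: x ahead of the robot, y to its left, z up, the work surface at z = 0. Lengths are in m, angles in rad, forces in N, time in s.
With the tool pointing down it reaches from about 0.375 to 0.9 m from the base axis. Payload 3.1 kg.
Tool frame: the origin (TCP) lies on the centre line of the jaws, within the pads' length; the fingertips stand 25 mm ahead of it and the grasp point (between the pads) lies 6 mm ahead of it; z points along the fingers, y is the line along which they close (so a half turn about z gives the same grasp; the last joint's range is limited). The gripper opens to 85 mm and grips with 20 to 120 N. Pads are 22 mm wide; open, the fingers measure 114 mm over their backs; the gripper's body (76 mm by 85 mm) begins 54 mm behind the grasp point. The pads swing forward as they close: fully open they stand 13 mm farther back than shut.
Start: joints at [1.133, 0.527, 1.433, -0, 1.181, -0.178], TCP at [0.161, 0.604, 0.256] pointing down, gripper open.
Joint ranges: [-3.08, 3.08], [-0.75, 2.2], [0.22, 2.44], [-1.43, 4.57], [0, 2.65], [-2.85, 2.85]. Speed limits (rad/s): [2.79, 2.79, 3.14, 3.14, 3.14, 3.14].

## Interface

Orientations are given as a unit quaternion [x, y, z, w].
In Python, from cell import arm gives the robot as it stands.
- The arm moves only by the tool drive_tool, never from a script. Its argument "deltas" is a list of rows, each a list of 7 numbers: the shift along the tool's x, y, z each as a share of 25 cm, from -1 to 1, then the turn, a rotation vector about the tool's x, y, z each as a share of 120 degrees, from -1 to 1, then the closure, from -1 (fully open) to 1 (shut). In form: [[dx, dy, dz, wx, wy, wz, jaw], ...]. A call has 1 to 20 rows; each row is the pose to reach, as a shift and turn from the pose commanded when the call began, along the tool's axes at that moment; what a row does not reach only later rows make up. A row lasts 1/12 s, in which the tool goes at most 41.7 mm and 7.16 degrees, less where a joint would pass 70% of its speed; a pose out of reach is approached as far as the arm can. A call with a number of a shift or a turn outside -1 to 1 is refused whole. A call with a gripper value outside its range is refused whole. The fingers move at their own pace and stop on an object; "squeeze" is the grip in N (left out, the last holds). Time passes only in rows, so rows that repeat a pose let the fingers close. It gives the time, the measured TCP pose, the force, the opening and the grip force at its end, in the units of the state.
- arm.observe(): the state, without advancing time (a new reading comes with each control period).
- arm.snapshot(name): name is "scene" or "top" or "wrist"; returns the picture (480x640x3 uint8, red, green, blue); there is no depth.
- arm.camera_info(name): a dict with "mtx" (3x3 intrinsics, pixels), "R" (3x3) and "t" (3): a world point X has camera coordinates R X + t; the wrist camera has in their place "T_tool_cam" (4x4, takes a point from camera to tool coordinates, whose origin is the TCP and whose axes are the flange's). Camera axes: x right, y down, z forward; pixel columns grow to the right and rows downward; lengths in m; the calibration is good to about 2 mm. A picture is of the moment at which its call begins: read the wrist's pose just before it. camera_info takes no time and is no camera call.
- arm.job_done(): hands the job in; it is judged then, once.
The state is a dict: "time_s": time; "joint_positions": joint angles; "dq": joint speeds; "effort": joint torques, N m; "eef_pos": TCP position; "tool_rot": TCP orientation; "contact_force": force on the tool from outside, world axes, zero at the start; "moment": the same for the moment, N m; "width": finger opening in m; "finger_force": force on a finger pad.
Only numpy, scipy, OpenCV 4.12 (cv2) and the standard library are available. Lean on these libraries where they do the work, as an engineer would, in place of code of your own. Each camera call takes 0.05 s, during which the arm holds its last target. There are 200 camera calls.

## Task

The purge hopper beside the pellet printer has four slugs in it. Push the catch pan in under the hopper until it meets the stop, pull the slide gate open so that all the slugs drop into the pan, and then push the gate fully shut again. Leave the pan under the hopper, and don't disturb the other things on the bench.

Things in the scene. Friction and masses are not known exactly. Their poses are not given: they have to be found in the camera images.
- hopper: Fixed dark V-shaped hopper, open at the top, on four 20 mm aluminium-extrusion legs: 276 mm long in its x, 324 mm high. Origin on the bench below the middle of its outlet, z up. Its sloping sheets flare to +x and -x; the +y and -y sides are upright, their legs and rails ending 76 mm from the origin. The slide gate pulls out to -y; the pan bay underneath is open to +y.
- outlet (a point): Middle of the outlet's lower edge, 166 mm above the bench, straight above the hopper's origin: a square throat, 100 x 100 mm inside, closed below by the gate's blade.
- pan_stop (a point): Middle of the inner face of the stop at the end of the pan bay: a low cross rail, 24 mm high, 86 mm from the hopper's origin towards its -y. The bay is 180 mm wide in the hopper's x between the legs and foot rails, so the pan has 15 mm of play on each side. Axes as the hopper's.
- gate (a joint): Opening of the slide gate in m: 0 is fully shut, 0.112 fully open (end stop). The level blade slides towards the hopper's -y, with about 3 N of friction, and stays where it is left. It starts shut or up to 10 mm ajar.
- gate_handle (a point): Middle of the gate's pull bar: round steel, 12 mm thick, 80 mm long along the hopper's x, 208 mm above the bench, on two posts 46 mm high on the end of the blade. With the gate shut it is 165 mm from the hopper's origin towards its -y; it moves with the gate. Axes as the hopper's. Nothing below it is higher than 178 mm (the blade's upturned lip, 12 mm beyond the bar).
- pan_center (a point): Centre, half-way up (40 mm), of the loose, open-topped steel catch pan: 150 mm in its x, 170 mm in its y, 80 mm high, walls 4 mm, about 0.55 kg. It stands on the bench, drawn 80 to 140 mm out of the bay towards the hopper's +y and roughly in line with it. With the pan against the stop this point is above the hopper's origin, within 1 mm along the bay.
- pan_handle (a point): Middle of the pan's handle bar: round dark steel, 12 mm thick, 80 mm long along the pan's x, 100 mm above the bench, 170 mm from the pan's centre towards the pan's +y (85 mm outside its end wall, 20 mm higher than its rim). Axes as the pan's, at the start nearly parallel to the hopper's.
- slug1_center (a point): Centre of purge slug 1: a dull, ridged, grey-brown plastic cylinder of 42 mm diameter and 62 mm length, about 70 g. The four start upright on the gate inside the hopper's throat (centre 193 mm above the bench).
- slug2_center (a point): Centre of purge slug 2: a dull, ridged, grey-brown plastic cylinder of 42 mm diameter and 62 mm length, about 70 g. The four start upright on the gate inside the hopper's throat (centre 193 mm above the bench).
- slug3_center (a point): Centre of purge slug 3: a dull, ridged, grey-brown plastic cylinder of 42 mm diameter and 62 mm length, about 70 g. The four start upright on the gate inside the hopper's throat (centre 193 mm above the bench).
- slug4_center (a point): Centre of purge slug 4: a dull, ridged, grey-brown plastic cylinder of 42 mm diameter and 62 mm length, about 70 g. The four start upright on the gate inside the hopper's throat (centre 193 mm above the bench).
- scraper: Bystander: flat scraper, 200 mm, lying on the bench on the robot's side of the pan.
- driver: Bystander: screwdriver, 190 mm, lying on the bench on the robot's side of the gate.
- stepper: Bystander: square stepper motor, 58 x 58 x 100 mm, standing shaft up beyond the gate. Origin under its foot.
- vase: Bystander: printed ridged vase, 96 mm wide, 125 mm high, standing beyond the pan. Origin under its foot.
- spray: Bystander: white bottle, 60 mm wide, 190 mm high, standing behind the hopper. Origin under its foot.
- scoop: Bystander: metal pellet scoop with a black handle, 210 mm long.
- mug: Bystander: white mug, 80 mm wide, 95 mm high.
Not all that is in view belongs to the job. What is shaped like the part that bears slug3_center but orange is not meant.

How it is judged:
By the outcome, as a careful person would: the job done as asked, in the order asked, and still so for the second after the job is handed in, with the robot touching nothing.
It also fails if it takes over 51 s, if anything falls off the work surface, if the arm or the gripper's body presses on something with over 40 N, if the wrist force passes 120 N, or if a joint passes its speed limit or range.

## Working session

There is one attempt and no reset: what is moved stays moved. The work goes in short steps, Python scripts to look and compute and a tool call to move; the robot and the scene stay as the last step left them, time stands still between calls to the robot, and variables do not carry over. Pictures are saved under pics/ and viewed, at most 10 in all, crops included, and the job is handed in when it is done.

Besides the shell and the picture viewer there is one more tool, called after ">>>" as name([rows], argument=value, ...), one row to a line, values as JSON. drive_tool: Moves the arm, as the interface text tells. Shift numbers are shares of 25 cm and turn numbers shares of 120 degrees, none past 1 either way. Its arguments: {"type":"object","properties":{"deltas":{"type":"array","items":{"type":"array","items":{"type":"number","minimum":-1,"maximum":1}}},"squeeze":{"type":"number"}},"required":["deltas"]}

```bash
ls; mkdir -p pics
python3 - <<'E'
from cell import arm
import cv2,json
for n in("scene","top"):
    cv2.imwrite(f"pics/{n}0.png",arm.snapshot(n)[:,:,::-1])
    c=arm.camera_info(n);print(n,{k:v.tolist() if hasattr(v,'tolist') else v for k,v in c.items()})
print(arm.observe())
print(arm.camera_info("wrist"))
E
```

```text
pics
scene {'mtx': [[444.1802795817216, 0.0, 321.0464336438705], [0.0, 444.1802795817216, 239.10745718663398], [0.0, 0.0, 1.0]], 'R': [[0.8327086458493275, -0.553672595562301, -0.0065550019896528635], [-0.5307403961061958, -0.7947329354651435, -0.2944727376651278], [0.15783200901217118, 0.24868899897313804, -0.9556373991849213]], 't': [-0.43564213702356414, 0.32509105134508104, 1.3179382046512782]}
top {'mtx': [[451.55441613534845, 0.0, 321.8771522754654], [0.0, 451.55441613534845, 245.30493876518932], [0.0, 0.0, 1.0]], 'R': [[-0.07933048265463072, -0.9968481429349596, 0.0006741282565178379], [-0.9759050245805176, 0.07752587282055358, -0.20395862826051417], [0.20326351743557577, -0.016838021574230467, -0.9789792763430609]], 't': [0.05935817038722285, 0.5441373474067609, 1.1394981489572609]}
{'time_s': 0.1, 'joint_positions': array([ 1.13249399e+00,  5.28365427e-01,  1.43379246e+00,  2.68854280e-05,
        1.18143689e+00, -1.78494244e-01]), 'dq': array([-0.00141845, -0.00217061, -0.00364014,  0.00101172,  0.00180524,
       -0.00117798]), 'effort': array([-2.25295967e-04, -4.43302739
[... 216 characters left out ...]
0205e-04]), 'contact_force': array([-0.10968703,  0.69795751, -0.62294489]), 'moment': array([0.01367689, 0.03055862, 0.02104564]), 'finger_force': 0.0, 'width': 0.0853876316678901}
{'mtx': array([[354.58392316,   0.        , 316.97968188],
       [  0.        , 354.58392316, 235.08708195],
       [  0.        ,   0.        ,   1.        ]]), 'T_tool_cam': array([[ 1.05327847e-03, -9.54159877e-01, -2.99295538e-01,
         7.74739767e-02],
       [ 9.99999312e-01,  8.50488235e-04,  8.07816890e-04,
        -4.11003988e-04],
       [-5.16239130e-04, -2.99296183e-01,  9.54160117e-01,
        -1.16959980e-01],
       [ 0.00000000e+00,  0.00000000e+00,  0.00000000e+00,
         1.00000000e+00]])}
```

View pics/scene0.png

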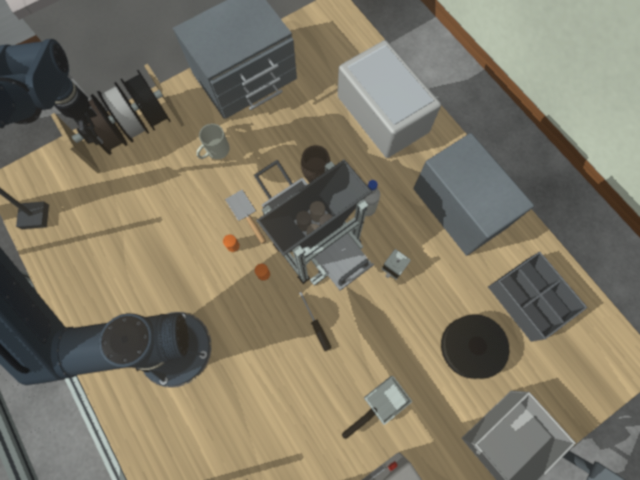

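View pics/top0.png

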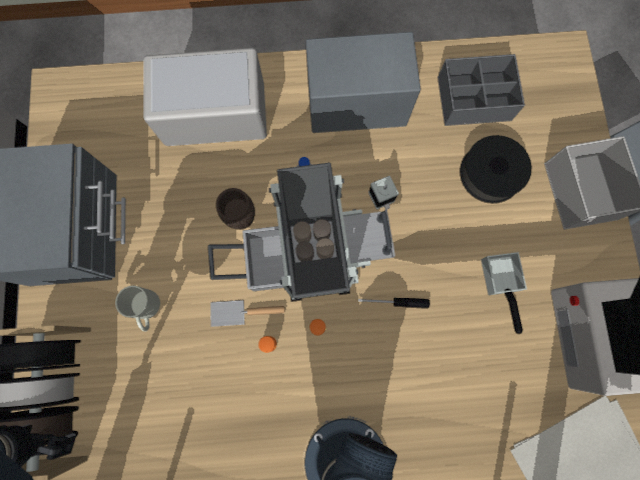

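The scene shows the hopper with the pan to the robot's left (top view pan handle ~(212,262)) and the gate to the right (~(385,230)), with slugs at ~(313,240). I'll zoom in for pixel measurements.

Run:
```python
import cv2
a=cv2.imread("pics/top0.png")[150:315,200:405]; a=cv2.resize(a,None,fx=3.6,fy=3.6,interpolation=cv2.INTER_CUBIC)
cv2.imwrite("pics/topc.png",a)
a=cv2.imread("pics/scene0.png")[145:300,220:420]; a=cv2.resize(a,None,fx=3.6,fy=3.6,interpolation=cv2.INTER_CUBIC)
cv2.imwrite("pics/scenec.png",a)
```

```text
(no output)
```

View pics/topc.png

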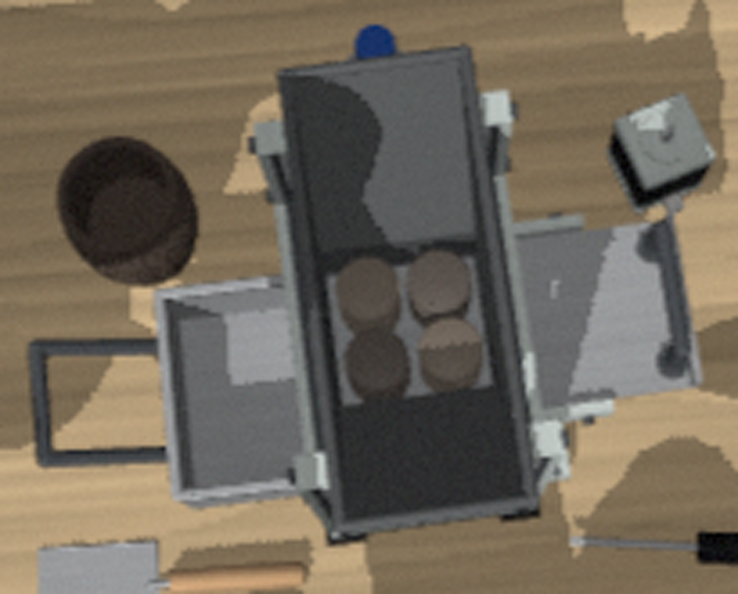

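View pics/scenec.png

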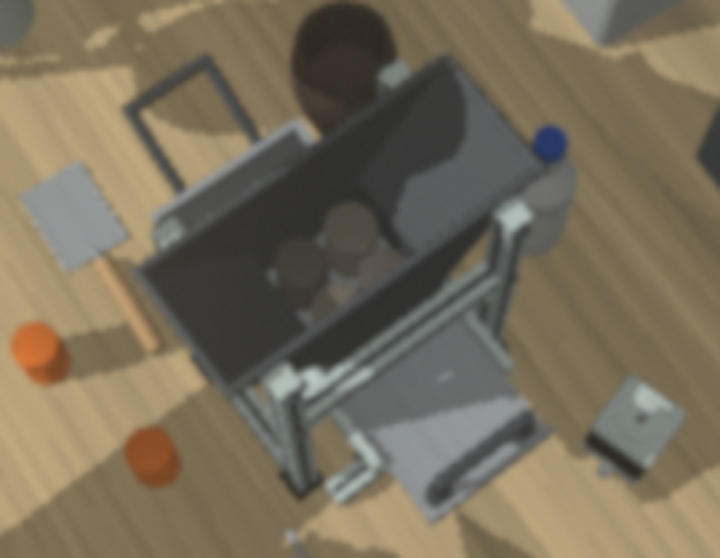

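The crops show the pan handle bar at top-crop (36,343)–(43,465), the gate bar at (672,228)–(686,368), and the hopper rim corners at (280,72), (468,48), (538,510), (338,535). The scene crop shows the same features. I'll cast rays through both views.

```bash
cat > h.py <<'E'
import numpy as np
from cell import arm
from scipy.spatial.transform import Rotation as Ro
def ray(n,u,v):
    c=arm.camera_info(n);d=np.linalg.inv(c["mtx"])@[u,v,1];R=np.array(c["R"])
    return -R.T@c["t"],R.T@d
def onz(n,u,v,z):
    o,d=ray(n,u,v);return (o+d*(z-o[2])/d[2])
def tri(p,q):
    A=[];b=[]
    for n,(u,v) in(("top",p),("scene",q)):
        o,d=ray(n,u,v);d/=np.linalg.norm(d);P=np.eye(3)-np.outer(d,d);A.append(P);b.append(P@o)
    return np.linalg.lstsq(np.vstack(A),np.hstack(b),rcond=None)[0]
T=lambda u,v:(200+u/3.6-.36,150+v/3.6-.36)
S=lambda u,v:(220+u/3.6-.36,145+v/3.6-.36)
E
python3 - <<'E'
from h import *
np.set_printoptions(precision=4,suppress=True)
f={"panbar":(.1,[(36,343),(43,465)],[(208,58),(127,108)]),"gate":(.208,[(672,228),(686,368)],[(525,420),(435,490)]),
"rim":(.324,[(280,72),(468,48),(538,510),(338,535)],[(450,60),(545,165),(230,388),(140,270)]),
"panrim":(.08,[(158,292),(178,500)],[(300,124),(158,220)])}
for k,(z,t,s) in f.items():
    for n,F,L in(("top",T,t),("scene",S,s)):
        P=np.array([onz(n,*F(*p),z) for p in L]);m=P.mean(0)
        d=P[0]-P[-1];print(k,n,P[:,:2].tolist() and P[:,:2].round(4).tolist(),"mean",m,"len",np.linalg.norm(d),"ang",np.degrees(np.arctan2(d[1],d[0])))
    print([tri(T(*a),S(*b)).round(3).tolist() for a,b in zip(t,s)])
E
```

```text
panbar top [[0.5617, 0.3018], [0.4743, 0.2995]] mean [0.518  0.3007 0.1   ] len 0.0873631649014417 ang 1.5482457960698797
panbar scene [[0.5626, 0.3041], [0.4796, 0.3025]] mean [0.5211 0.3033 0.1   ] len 0.08302329641779531 ang 1.099963584197827
[[0.56, 0.3, 0.108], [0.476, 0.298, 0.108]]
gate top [[0.5807, -0.1377], [0.4878, -0.1366]] mean [ 0.5342 -0.1371  0.208 ] len 0.0928455386762504 ang -0.6973977577533199
gate scene [[0.5802, -0.1296], [0.4954, -0.1361]] mean [ 0.5378 -0.1329  0.208 ] len 0.08503402211222112 ang 4.401071566229328
[[0.574, -0.134, 0.232], [0.492, -0.136, 0.207]]
rim top [[0.6619, 0.1014], [0.6681, -0.0099], [0.3935, -0.0261], [0.3885, 0.0855]] mean [0.528  0.0377 0.324 ] len 0.2738423447472308 ang 3.331409653171761
rim scene [[0.6627, 0.097], [0.6719, -0.0064], [0.4037, -0.0208], [0.3971, 0.0841]] mean [0.5338 0.0385 0.324 ] len 0.26600901896547907 ang 2.7898531225440393
[[0.667, 0.102, 0.31], [0.667, -0.009, 0.332], [0.398, -0.025, 0.337], [0.393, 0.086, 0.317]]
panrim top [[0.597, 0.2173], [0.4449, 0.2099]] mean [0.521  0.2136 0.08  ] len 0.15231529106450006 ang 2.7935025332696353
panrim scene [[0.5992, 0.2155], [0.4499, 0.2079]] mean [0.5245 0.2117 0.08  ] len 0.14952602449627453 ang 2.9362011664697714
[[0.6, 0.219, 0.072], [0.449, 0.212, 0.07]]
```

Hopper origin is about (0.530, 0.038) with yaw about 3.2°. The pan handle is at about (0.520, 0.302) and the gate bar at about (0.536, -0.135). Moving towards the pan handle.

>>> drive_tool([
  [-0.15, -0.07, 0, 0, 0, -0.05, -1],
  [-0.3, -0.14, 0, 0, 0, -0.1, -1],
  [-0.45, -0.21, 0, 0, 0, -0.152, -1],
  [-0.6, -0.28, 0, 0, 0, -0.152, -1],
  [-0.75, -0.35, 0, 0, 0, -0.152, -1],
  [-0.85, -0.4, 0, 0, 0, -0.152, -1],
  [-0.85, -0.4, 0, 0, 0, -0.152, -1],
  [-0.85, -0.4, 0, 0, 0, -0.152, -1],
])

```text
time_s: 0.77
eef_pos: [0.3413, 0.4516, 0.256]
tool_rot: [-0.027, 1.0, -0.0, -0.0]
contact_force: [0.6, 0.3, 0.1]
width: 0.0856
finger_force: 0.0
```

>>> drive_tool([
  [-0.11, -0.1, 0, 0, 0, 0, -1],
  [-0.22, -0.2, 0, 0, 0, 0, -1],
  [-0.33, -0.31, 0, 0, 0, 0, -1],
  [-0.44, -0.41, 0, 0, 0, 0, -1],
  [-0.55, -0.52, 0, 0, 0, 0, -1],
  [-0.64, -0.6, 0, 0, 0, 0, -1],
  [-0.68, -0.63, 0, 0, 0, 0, -1],
  [-0.68, -0.63, 0, 0, 0, 0, -1],
  [-0.68, -0.63, 0, 0, 0, 0, -1],
])

```text
time_s: 1.52
eef_pos: [0.518, 0.3064, 0.2558]
tool_rot: [-0.029, 1.0, 0.0, -0.001]
contact_force: [-0.7, -0.1, -0.5]
width: 0.0858
finger_force: 0.0
```

Run:
```python
from h import *
import cv2
s=arm.observe();print(s["eef_pos"],s["tool_rot"])
cv2.imwrite("pics/w1.png",arm.snapshot("wrist")[:,:,::-1])
```

```text
[0.51800396 0.30642904 0.25583379] [-2.93549200e-02  9.99568499e-01  2.58477824e-04 -1.01855727e-03]
```

View pics/w1.png

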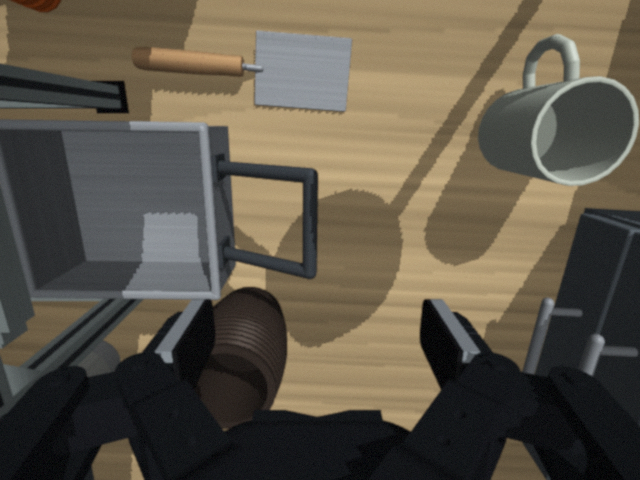

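The wrist view shows the bar from (312,172) to (309,272), with the vase rim around (240,370) near the left finger and the mug well clear.

```bash
cat >> h.py <<'E'
def wr(s,u,v,z):
    c=arm.camera_info("wrist");M=np.array(c["T_tool_cam"]);d=np.linalg.inv(c["mtx"])@[u,v,1]
    R=Ro.from_quat(s["tool_rot"]).as_matrix();o=R@M[:3,3]+s["eef_pos"];d=R@M[:3,:3]@d
    return o+d*(z-o[2])/d[2]
E
python3 - <<'E'
from h import *
s=arm.observe()
for q,z in[((312,172),.1),((309,272),.1),((310,222),.1),((209,125),.08),((214,296),.08),((263,291),.125),((284,330),.125),((281,390),.1)]:print(q,wr(s,*q,z).round(4))
for p in[(75,165),(75,255),(58,205),(128,210),(195,200)]:print("vase",onz("top",*T(*p),.125).round(4))
E
```

```text
(312, 172) [0.4748 0.3006 0.1   ]
(309, 272) [0.5575 0.3028 0.1   ]
(310, 222) [0.5144 0.3013 0.1   ]
(209, 125) [0.4455 0.2173 0.08  ]
(214, 296) [0.5951 0.2175 0.08  ]
(263, 291) [0.5647 0.2683 0.125 ]
(284, 330) [0.5981 0.2855 0.125 ]
(281, 390) [0.6781 0.2832 0.1   ]
vase [0.6827 0.2647 0.125 ]
vase [0.6168 0.2669 0.125 ]
vase [0.6541 0.2776 0.125 ]
vase [0.6466 0.2286 0.125 ]
vase [0.6502 0.1812 0.125 ]
```

>>> drive_tool([
  [0, -0.02, 0.12, 0, 0, 0, -1],
  [0, -0.02, 0.25, 0, 0, 0, -1],
  [0, -0.02, 0.37, 0, 0, 0, -1],
  [0, -0.02, 0.47, 0, 0, 0, -1],
  [0, -0.02, 0.55, 0, 0, 0, -1],
  [0, -0.02, 0.6, 0, 0, 0, -1],
  [0, -0.02, 0.6, 0, 0, 0, -1],
  [0, -0.02, 0.6, 0, 0, 0, -0.3],
  [0, -0.02, 0.6, 0, 0, 0, 0.3],
  [0, -0.02, 0.6, 0, 0, 0, 1],
  [0, -0.02, 0.6, 0, 0, 0, 1],
  [0, -0.02, 0.6, 0, 0, 0, 1],
  [0, -0.02, 0.6, 0, 0, 0, 1],
  [0, -0.02, 0.6, 0, 0, 0, 1],
], squeeze=40)

```text
time_s: 2.73
eef_pos: [0.5197, 0.3007, 0.1072]
tool_rot: [-0.029, 1.0, 0.0, 0.001]
contact_force: [-2.3, 0.8, 4.1]
width: 0.0106
finger_force: 38.9
```

>>> drive_tool([
  [0, -0.02, 0, 0, 0, 0, 1],
  [0, -0.05, 0, 0, 0, 0, 1],
  [0, -0.09, 0, 0, 0, 0, 1],
  [0.005, -0.13, 0, 0, 0, 0, 1],
  [0.01, -0.17, 0, 0, 0, 0, 1],
  [0.01, -0.21, 0, 0, 0, 0, 1],
  [0.015, -0.25, 0, 0, 0, 0, 1],
  [0.015, -0.28, 0, 0, 0, 0, 1],
  [0.015, -0.31, 0, 0, 0, 0, 1],
  [0.015, -0.33, 0, 0, 0, 0, 1],
  [0.015, -0.33, 0, 0, 0, 0, 1],
  [0.015, -0.33, 0, 0, 0, 0, 1],
])

```text
time_s: 3.73
eef_pos: [0.5215, 0.2182, 0.1071]
tool_rot: [-0.029, 1.0, 0.0, 0.001]
contact_force: [0.6, 1.3, 5.1]
width: 0.0107
finger_force: 39.3
```

>>> drive_tool([
  [0, -0.01, 0, 0, 0, 0, 1],
  [0, -0.02, 0, 0, 0, 0, 1],
  [0, -0.03, 0, 0, 0, 0, 1],
  [0, -0.04, 0, 0, 0, 0, 1],
  [0, -0.04, 0, 0, 0, 0, 1],
])

```text
time_s: 4.15
eef_pos: [0.5219, 0.2094, 0.1071]
tool_rot: [-0.029, 1.0, 0.001, 0.001]
contact_force: [0.2, 6.5, 5.4]
width: 0.0104
finger_force: 39.4
```

>>> drive_tool([
  [0, -0.004, 0, 0, 0, 0, 1],
  [0, -0.008, 0, 0, 0, 0, 1],
  [0, -0.012, 0, 0, 0, 0, 1],
  [0, -0.012, 0, 0, 0, 0, 1],
])

```text
time_s: 4.48
eef_pos: [0.522, 0.2074, 0.1072]
tool_rot: [-0.029, 1.0, 0.002, 0.001]
contact_force: [-0.2, 9.7, 5.0]
width: 0.011
finger_force: 39.4
```

>>> drive_tool([
  [0, -0.006, 0, 0, 0, 0, 1],
  [0, -0.012, 0, 0, 0, 0, 1],
  [0, -0.018, 0, 0, 0, 0, 1],
  [0, -0.018, 0, 0, 0, 0, 1],
])

```text
time_s: 4.82
eef_pos: [0.5207, 0.2067, 0.1072]
tool_rot: [-0.027, 1.0, 0.005, 0.0]
contact_force: [-4.2, 25.0, 6.6]
width: 0.0105
finger_force: 39.9
```

>>> drive_tool([
  [0, 0.014, 0, 0, 0, 0, 1],
  [0, 0.014, 0, 0, 0, 0, 0],
  [0, 0.014, 0, 0, 0, 0, -1],
  [0, 0.014, 0, 0, 0, 0, -1],
  [0, 0.014, 0, 0, 0, 0, -1],
  [0, 0.014, 0, 0, 0, 0, -1],
  [0, 0.014, 0, 0, 0, 0, -1],
  [0, 0.014, 0, 0, 0, 0, -1],
  [0, 0.014, -0.1, 0, 0, 0, -1],
  [0, 0.014, -0.25, 0, 0, 0, -1],
  [0, 0.014, -0.4, 0, 0, 0, -1],
  [0, 0.014, -0.56, 0, 0, 0, -1],
  [0, 0.014, -0.72, 0, 0, 0, -1],
  [0, 0.014, -0.88, 0, 0, 0, -1],
  [0, 0.014, -1, 0, 0, 0, -1],
  [0, 0.014, -1, 0, 0, 0, -1],
])

```text
time_s: 6.15
eef_pos: [0.5246, 0.2045, 0.3641]
tool_rot: [-0.029, 1.0, 0.001, 0.008]
contact_force: [0.9, 0.0, 0.5]
width: 0.0855
finger_force: 0.0
```

Run:
```python
from h import *
import cv2
s=arm.observe();print(s["eef_pos"],s["tool_rot"],s["joint_positions"].round(2))
a=arm.snapshot("wrist")[:,:,::-1];cv2.imwrite("pics/w2.png",a)
```

```text
[0.52463084 0.20446383 0.36408545] [-0.02923998  0.99954248  0.00106585  0.00766227] [ 0.17  0.33  1.46 -0.    1.34 -1.46]
```

View pics/w2.png

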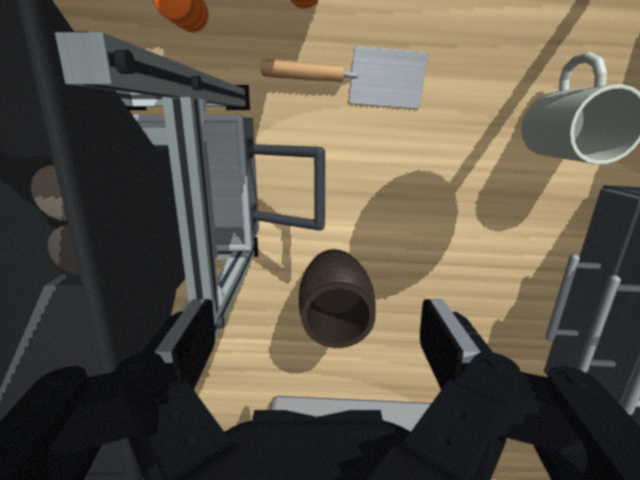

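The wrist view shows the pan in the bay with its handle around (321,189), the vase and mug undisturbed. Crossing above the hopper to the gate.

>>> drive_tool([
  [0, 0, -0.12, 0, 0, 0, -1],
  [0, 0, -0.24, 0, 0, 0, -1],
  [0, -0.1, -0.26, 0, 0, 0, -1],
  [0, -0.25, -0.26, 0, 0, 0, -1],
  [0, -0.4, -0.26, 0, 0, 0, -1],
  [0, -0.55, -0.26, 0, 0, 0, -1],
  [0, -0.7, -0.26, 0, 0, 0, -1],
  [0, -0.85, -0.26, 0, 0, 0, -1],
  [0, -1, -0.26, 0, 0, 0, -1],
  [0, -1, -0.26, 0, 0, 0, -1],
])

```text
time_s: 7.03
eef_pos: [0.5359, -0.052, 0.4191]
tool_rot: [-0.026, 1.0, -0.001, -0.002]
contact_force: [0.9, 0.5, 0.6]
width: 0.085
finger_force: 0.0
```

>>> drive_tool([
  [0, -0.12, 0, 0, 0, 0, -1],
  [0, -0.24, 0, 0, 0, 0, -1],
  [0, -0.34, 0, 0, 0, 0, -1],
  [0, -0.37, 0, 0, 0, 0, -1],
  [0, -0.37, 0.1, 0, 0, 0, -1],
  [0, -0.37, 0.2, 0, 0, 0, -1],
  [0, -0.37, 0.28, 0, 0, 0, -1],
  [0, -0.37, 0.28, 0, 0, 0, -1],
  [0, -0.37, 0.28, 0, 0, 0, -1],
])

```text
time_s: 7.78
eef_pos: [0.5405, -0.1369, 0.3496]
tool_rot: [-0.029, 1.0, 0.001, -0.002]
contact_force: [0.6, -0.2, 0.3]
width: 0.0854
finger_force: 0.0
```

Run:
```python
from h import *
import cv2
s=arm.observe();print(s["eef_pos"],s["tool_rot"],s["joint_positions"].round(2))
a=arm.snapshot("wrist")[:,:,::-1];cv2.imwrite("pics/w3.png",a)
```

```text
[ 0.54049967 -0.13688476  0.34963957] [-0.02948812  0.99956223  0.00124726 -0.0020589 ] [-0.45  0.34  1.48  0.    1.33 -2.08]
```

View pics/w3.png

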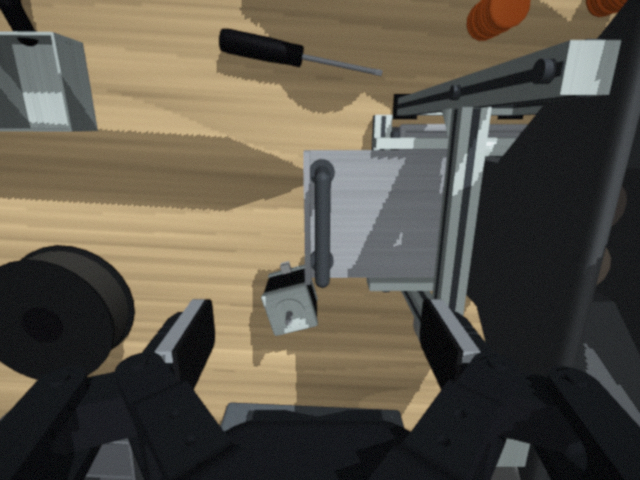

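The bar runs from about (322,165) to (323,282); the driver and stepper are clear.

Run:
```python
from h import *
s=arm.observe()
for q,z in[((322,162),.208),((323,285),.208),((322.5,224),.208),((290,318),.11)]:print(q,wr(s,*q,z).round(4))
R=Ro.from_quat(s["tool_rot"]).as_matrix();d=wr(s,322.5,224,.208)-[0,0,-.006]-s["eef_pos"];print(R.T@d/.25)
```

```text
(322, 162) [ 0.49   -0.1366  0.208 ]
(323, 285) [ 0.5871 -0.1295  0.208 ]
(322.5, 224) [ 0.5363 -0.1332  0.208 ]
(290, 318) [ 0.6769 -0.1597  0.11  ]
[0.01902092 0.01728851 0.54886308]
```

>>> drive_tool([
  [0.015, 0.017, 0.1, 0, 0, 0, -1],
  [0.015, 0.017, 0.22, 0, 0, 0, -1],
  [0.015, 0.017, 0.34, 0, 0, 0, -1],
  [0.015, 0.017, 0.44, 0, 0, 0, -1],
  [0.015, 0.017, 0.51, 0, 0, 0, -1],
  [0.015, 0.017, 0.545, 0, 0, 0, -1],
  [0.015, 0.017, 0.545, 0, 0, 0, -1],
  [0.015, 0.017, 0.545, 0, 0, 0, -0.3],
  [0.015, 0.017, 0.545, 0, 0, 0, 0.3],
  [0.015, 0.017, 0.545, 0, 0, 0, 1],
  [0.015, 0.017, 0.545, 0, 0, 0, 1],
  [0.015, 0.017, 0.545, 0, 0, 0, 1],
  [0.015, 0.017, 0.545, 0, 0, 0, 1],
  [0.015, 0.017, 0.545, 0, 0, 0, 1],
], squeeze=40)

```text
time_s: 9.0
eef_pos: [0.5376, -0.1338, 0.2158]
tool_rot: [-0.029, 1.0, 0.0, 0.0]
contact_force: [-1.1, 1.7, 3.4]
width: 0.0106
finger_force: 39.1
```

>>> drive_tool([
  [0, -0.03, 0, 0, 0, 0, 1],
  [0, -0.07, 0, 0, 0, 0, 1],
  [0, -0.12, 0, 0, 0, 0, 1],
  [0, -0.17, 0, 0, 0, 0, 1],
  [0, -0.22, 0, 0, 0, 0, 1],
  [0, -0.27, 0, 0, 0, 0, 1],
  [0, -0.32, 0, 0, 0, 0, 1],
  [0, -0.36, 0, 0, 0, 0, 1],
  [0, -0.39, 0, 0, 0, 0, 1],
  [0, -0.4, 0, 0, 0, 0, 1],
  [0, -0.4, 0, 0, 0, 0, 1],
])

```text
time_s: 9.92
eef_pos: [0.5436, -0.235, 0.2158]
tool_rot: [-0.029, 1.0, -0.001, 0.001]
contact_force: [-0.5, 0.2, 5.3]
width: 0.0104
finger_force: 39.4
```

>>> drive_tool([
  [0, -0.01, 0, 0, 0, 0, 1],
  [0, -0.02, 0, 0, 0, 0, 1],
  [0, -0.03, 0, 0, 0, 0, 1],
  [0, -0.03, 0, 0, 0, 0, 1],
  [0, -0.03, 0, 0, 0, 0, 1],
])

```text
time_s: 10.33
eef_pos: [0.5438, -0.2385, 0.2157]
tool_rot: [-0.029, 1.0, 0.003, 0.0]
contact_force: [1.6, 8.8, 7.8]
width: 0.0106
finger_force: 39.8
```

Run:
```python
from h import *
import cv2
a=arm.snapshot("top")[150:315,200:405,::-1];a=cv2.resize(a,None,fx=3.6,fy=3.6,interpolation=cv2.INTER_CUBIC)
cv2.imwrite("pics/t2.png",a)
```

```text
(no output)
```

View pics/t2.png

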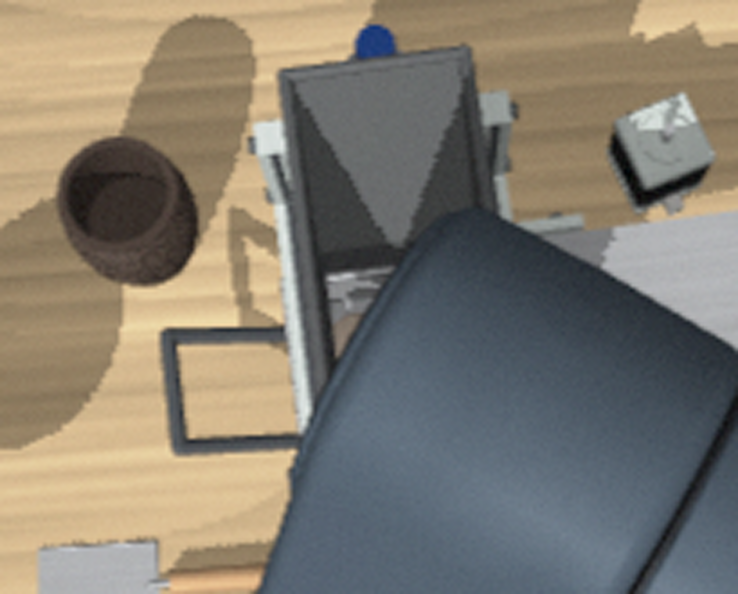

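The forearm hides the throat in the top view; the pan floor shows at (355,285). Checking the scene view.

Run:
```python
from h import *
import cv2
a=arm.snapshot("scene")[145:300,220:420,::-1];a=cv2.resize(a,None,fx=3.6,fy=3.6,interpolation=cv2.INTER_CUBIC)
cv2.imwrite("pics/s2.png",cv2.convertScaleAbs(a,alpha=1.7))
```

```text
(no output)
```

View pics/s2.png

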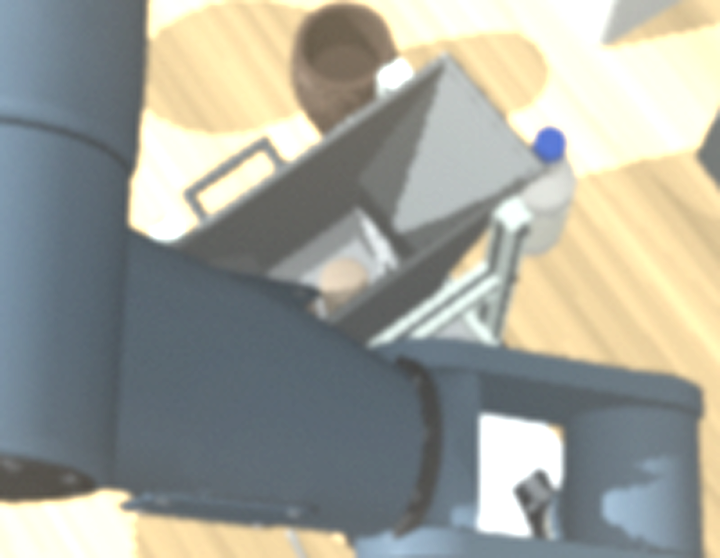

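Run:
```python
from h import *
for z in(.224,.066,.025):print(z,onz("scene",*S(340,275),z).round(3),onz("scene",*S(362,212),z).round(3))
import cv2
cv2.imwrite("pics/w4.png",cv2.convertScaleAbs(arm.snapshot("wrist")[:,:,::-1],alpha=1.6))
```

```text
0.224 [0.526 0.036 0.224] [0.568 0.069 0.224]
0.066 [0.554 0.084 0.066] [0.602 0.122 0.066]
0.025 [0.561 0.097 0.025] [0.61  0.136 0.025]
```

View pics/w4.png

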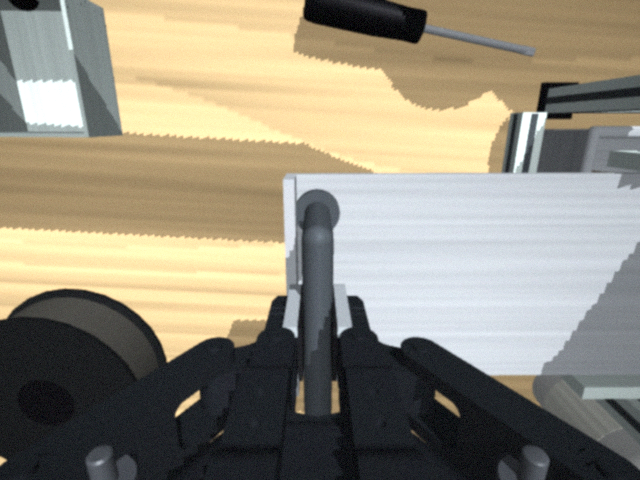

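The wrist view shows the bar still gripped at (318,300) and the blade out. The slug in s2 lies inside the pan footprint (about (0.55,0.08) at pan depth). Pushing the gate shut, watching the force.

>>> drive_tool([
  [0, 0, 0, 0, 0, 0, 1],
  [0, 0.03, 0, 0, 0, 0, 1],
  [0, 0.07, 0, 0, 0, 0, 1],
  [0, 0.11, 0, 0, 0, 0, 1],
  [0, 0.15, 0, 0, 0, 0, 1],
  [0, 0.19, 0, 0, 0, 0, 1],
  [0, 0.23, 0, 0, 0, 0, 1],
  [0, 0.23, 0, 0, 0, 0, 1],
])

```text
time_s: 11.15
eef_pos: [0.5405, -0.1819, 0.2157]
tool_rot: [-0.03, 1.0, 0.0, 0.001]
contact_force: [-0.6, 1.5, 5.9]
width: 0.0108
finger_force: 39.9
```

>>> drive_tool([
  [0, 0.03, 0, 0, 0, 0, 1],
  [0, 0.07, 0, 0, 0, 0, 1],
  [0, 0.11, 0, 0, 0, 0, 1],
  [0, 0.15, 0, 0, 0, 0, 1],
  [0, 0.18, 0, 0, 0, 0, 1],
  [0, 0.2, 0, 0, 0, 0, 1],
  [0, 0.2, 0, 0, 0, 0, 1],
])

```text
time_s: 11.73
eef_pos: [0.5375, -0.1327, 0.2157]
tool_rot: [-0.03, 1.0, -0.0, 0.001]
contact_force: [0.0, -0.9, 6.8]
width: 0.0106
finger_force: 39.9
```

>>> drive_tool([
  [0, 0.01, 0, 0, 0, 0, 1],
  [0, 0.02, 0, 0, 0, 0, 1],
  [0, 0.025, 0, 0, 0, 0, 1],
  [0, 0.025, 0, 0, 0, 0, 1],
])

```text
time_s: 12.07
eef_pos: [0.5372, -0.1275, 0.2157]
tool_rot: [-0.03, 1.0, -0.001, 0.001]
contact_force: [-1.8, -2.1, 6.4]
width: 0.0106
finger_force: 39.8
```

>>> drive_tool([
  [0, 0.005, 0, 0, 0, 0, 1],
  [0, 0.01, 0, 0, 0, 0, 1],
  [0, 0.015, 0, 0, 0, 0, 1],
  [0, 0.02, 0, 0, 0, 0, 1],
  [0, 0.02, 0, 0, 0, 0, 1],
])

```text
time_s: 12.48
eef_pos: [0.5372, -0.1262, 0.2158]
tool_rot: [-0.03, 1.0, -0.004, 0.001]
contact_force: [-1.7, -12.1, 3.3]
width: 0.0104
finger_force: 39.7
```

>>> drive_tool([
  [0, 0.008, 0, 0, 0, 0, 1],
  [0, 0.014, 0, 0, 0, 0, 1],
  [0, 0.014, 0, 0, 0, 0, 1],
])

```text
time_s: 12.73
eef_pos: [0.5372, -0.126, 0.2158]
tool_rot: [-0.031, 0.999, -0.007, 0.001]
contact_force: [-3.9, -21.4, 1.4]
width: 0.0105
finger_force: 39.8
```

>>> drive_tool([
  [0, -0.022, 0, 0, 0, 0, 1],
  [0, -0.022, 0, 0, 0, 0, 0],
  [0, -0.022, 0, 0, 0, 0, -1],
  [0, -0.022, 0, 0, 0, 0, -1],
  [0, -0.022, 0, 0, 0, 0, -1],
  [0, -0.022, 0, 0, 0, 0, -1],
  [0, -0.022, 0, 0, 0, 0, -1],
  [0, -0.022, 0, 0, 0, 0, -1],
  [0, -0.022, -0.1, 0, 0, 0, -1],
  [0, -0.022, -0.24, 0, 0, 0, -1],
  [0, -0.022, -0.4, 0, 0, 0, -1],
  [0, -0.1, -0.55, 0, 0, 0, -1],
  [0, -0.25, -0.6, 0, 0, 0, -1],
  [0, -0.4, -0.6, 0, 0, 0, -1],
  [0, -0.55, -0.6, 0, 0, 0, -1],
  [0, -0.7, -0.6, 0, 0, 0, -1],
  [0, -0.85, -0.6, 0, 0, 0, -1],
  [0, -1, -0.6, 0, 0, 0, -1],
  [0, -1, -0.6, 0, 0, 0, -1],
])

```text
time_s: 14.32
eef_pos: [0.5506, -0.3762, 0.364]
tool_rot: [-0.026, 1.0, -0.002, 0.0]
contact_force: [0.9, -0.1, 0.6]
width: 0.0855
finger_force: 0.0
```

Run:
```python
from h import *
import cv2
b=cv2.imread("pics/top0.png");a=arm.snapshot("top")[:,:,::-1];cv2.imwrite("pics/t3.png",a)
sc=arm.snapshot("scene")[:,:,::-1];cv2.imwrite("pics/s3.png",sc)
print(arm.observe()["eef_pos"],arm.observe()["width"])
for n,p in dict(s1=(368,285),s2=(438,282),s3=(378,358),s4=(450,350),gap=(408,322),bl=(410,395)).items():
    u,v=map(round,T(*p));print(n,b[v-2:v+3,u-2:u+3].mean((0,1)).round(),a[v-2:v+3,u-2:u+3].mean((0,1)).round())
x=lambda im:im[150:315:5,200:405:1]
# std in throat region
u0,v0=map(round,T(335,275));u1,v1=map(round,T(480,385))
print("std",b[v0:v1,u0:u1].std((0,1)).round(1),a[v0:v1,u0:u1].std((0,1)).round(1))
d=a[v0:v1:3,u0:u1:3].astype(int);print(d[...,1]);print((d[...,2]-d[...,0]))
```

```text
[ 0.55061487 -0.37004434  0.36402894] 0.08537050676775586
s1 [67. 74. 82.] [122. 120. 119.]
s2 [78. 84. 92.] [123. 122. 120.]
s3 [55. 59. 64.] [121. 119. 118.]
s4 [72. 80. 88.] [122. 120. 119.]
gap [98. 97. 96.] [122. 121. 120.]
bl [74. 74. 73.] [95. 93. 92.]
std [16.4 15.8 15.7] [6.3 6.2 6.1]
[[ 90 120 120 115 120 119 122 122 122 122 125 122 120  85]
 [119 119 118 119 121 118 120 121 117 122 120 121 127 100]
 [120 121 120 119 121 123 118 119 121 119 121 118 122 114]
 [118 116 118 119 119 118 121 118 120 121 124 119 120 123]
 [121 118 120 121 118 120 120 121 123 125 124 124 121 124]
 [112 124 123 121 121 121 121 118 120 121 118 121 119 116]
 [105 116 117 116 117 114 118 119 116 122 118 118 121 122]
 [ 98 120 118 118 120 117 118 119 120 123 121 121 123 122]
 [ 68 121 123 122 124 118 120 119 118 122 119 120 118 118]
 [ 54 120 120 120 120 121 120 117 114 121 121 120 116 118]
 [ 39 121 118 119 120 117 115 116 119 117 118 118 120 114]]
[[-2 -2 -3 -2 -3 -1 -3 -2 -3 -2 -1 -3 -4 -1]
 [-3 -4 -2 -4 -2  0 -3 -3 -3 -3 -3 -3 -2 -1]
 [-3 -3 -2 -3 -4 -4 -5 -4 -3 -2  0 -2 -5 -2]
 [ 0 -3 -3 -2 -1 -3 -2 -3 -3 -2 -3 -3 -4 -2]
 [-2 -1 -4 -3 -2 -4 -2 -3 -4 -3 -1 -2 -3 -3]
 [-3 -4 -4 -5 -4 -2 -3 -4 -4 -2 -3 -3 -1 -4]
 [-3 -3 -3 -3 -2 -1 -5 -1  0 -1 -3 -3 -3 -1]
 [-1 -3 -5 -3 -4 -2 -5 -3 -2 -3 -5 -3  0 -2]
 [-2 -2 -3 -1 -3 -4 -4 -1 -2  0  0 -1 -5 -2]
 [-1 -4 -4 -3 -3 -4 -2 -3 -1 -2 -4 -2 -3 -2]
 [-2 -3 -5 -2 -3 -2 -1 -2 -3 -1 -3 -3 -3 -2]]
```

The throat is now uniform grey blade, so it is empty and shut. One last numeric check that the pan is still at the stop and the gate bar has not moved.

Run:
```python
from h import *
import cv2
a=cv2.imread("pics/t3.png");b=cv2.imread("pics/top0.png")
def bar(im,u0,u1,v0,v1,z,th):
    g=cv2.cvtColor(im,cv2.COLOR_BGR2GRAY)[v0:v1,u0:u1];cols=[]
    k=cv2.resize(g,None,fx=4,fy=4,interpolation=cv2.INTER_CUBIC).astype(float)
    p=k.mean(0);w=np.clip(np.median(p)-p,0,None);w[w<.4*w.max()]=0
    u=u0+((w*np.arange(len(w))).sum()/w.sum()+.5)/4-.5
    return u,onz("top",u,(v0+v1)/2,z).round(4)
# pan bar mid strip: before near u=211, now near u=248
print("before",bar(b,206,219,255,270,.1,0));print("now",bar(a,240,258,251,266,.1,0))
print("gate before",bar(b,382,396,228,236,.208,0),"now",bar(a,378,394,228,236,.208,0))
D=cv2.absdiff(a,b).max(2)
for n,(u,v) in dict(vase=(235,207),step=(384,190),scr=(228,313),drv=(410,302),spray=(304,162),mug=(138,303),scoop=(503,273)).items():print(n,D[v-12:v+13,u-12:u+13].mean().round(1))
```

```text
before (np.float64(211.08894544065436), array([0.5159, 0.2995, 0.1   ]))
now (np.float64(247.93165152176948), array([0.5188, 0.2062, 0.1   ]))
gate before (np.float64(386.9261677361588), array([ 0.535 , -0.1342,  0.208 ])) now (np.float64(391.4945455913331), array([ 0.5342, -0.1447,  0.208 ]))
vase 16.7
step 19.9
scr 24.0
drv 72.2
spray 32.8
mug 26.2
scoop 96.9
```

Run:
```python
from h import *
import cv2
a=cv2.cvtColor(cv2.imread("pics/t3.png"),cv2.COLOR_BGR2GRAY);b=cv2.cvtColor(cv2.imread("pics/top0.png"),cv2.COLOR_BGR2GRAY)
for im in(b,a):
    print(list(range(374,400)))
    for v in range(214,256,4):print(v,im[v,374:400])
```

```text
[374, 375, 376, 377, 378, 379, 380, 381, 382, 383, 384, 385, 386, 387, 388, 389, 390, 391, 392, 393, 394, 395, 396, 397, 398, 399]
214 [151 153 149 124 101  89  61  51  64  75  72  66  73 111 139 154 153 152
 151 154 155 152 156 153 155 153]
218 [154 152 124  88  71  57  56  54  58  73  79  72  62  88 120 148 161 162
 160 158 161 162 163 163 160 162]
222 [151 154 152 152 131 103  88  87  75  66  70  75  71  68  94 140 161 163
 165 163 163 164 165 159 163 161]
226 [154 152 154 154 152 154 153 151 155 107  68  75  75  63  65 100 148 164
 165 165 167 164 167 168 166 165]
230 [156 157 157 155 155 156 156 158 152 137  98  67  75  71  66  86 125 157
 170 167 169 168 166 168 165 168]
234 [156 154 155 153 155 153 154 151 156 153 124  81  76  76  69  65  90 137
 165 171 164 163 160 159 161 156]
238 [154 152 153 151 155 153 152 153 156 153 150 110  68  72  74  65  67  97
 133 152 150 150 150 150 148 145]
242 [154 152 152 154 153 150 149 148 148 151 150 132  89  72  76  73  63  94
 121 113  98 100 103 103 103 102]
246 [153 153 153 154 154 153 151 151 149 123  90  72  45  59  75  78  71  73
 133
[... 695 characters left out ...]
 47  48  45  47  48]
226 [42 48 56 54 52 47 50 51 55 55 61 61 60 59 57 57 56 58 53 51 54 51 51 47
 52 50]
230 [51 45 50 54 60 62 64 65 66 67 68 66 67 67 65 63 63 62 54 59 59 59 59 56
 58 54]
234 [60 67 68 73 70 76 72 73 71 71 72 70 66 65 67 69 66 65 62 64 61 60 61 62
 57 61]
238 [75 81 81 81 80 80 79 79 76 76 77 75 74 72 72 71 72 67 70 67 69 68 67 66
 63 64]
242 [83 86 81 85 86 80 84 82 78 78 79 78 79 82 75 75 77 72 75 70 71 70 70 72
 66 66]
246 [83 88 85 86 86 85 84 82 81 80 81 82 79 82 79 81 74 79 77 80 75 73 70 75
 70 73]
250 [89 89 90 87 84 86 87 86 85 87 86 82 83 84 81 81 83 79 81 81 81 79 77 75
 75 74]
254 [93 90 94 89 89 89 90 87 88 83 88 85 88 86 86 83 83 83 82 84 80 80 81 80
 78 76]
```

The forearm occludes the bar here. I'll swing clear and measure again.

>>> drive_tool([
  [0.15, -0.12, 0, 0, 0, 0, -1],
  [0.25, -0.25, 0, 0, 0, 0, -1],
  [0.35, -0.38, 0, 0, 0, 0, -1],
  [0.4, -0.5, 0, 0, 0, 0, -1],
  [0.4, -0.6, 0, 0, 0, 0, -1],
  [0.4, -0.6, 0, 0, 0, 0, -1],
  [0.4, -0.6, 0, 0, 0, 0, -1],
])

```text
time_s: 15.0
eef_pos: [0.4601, -0.5237, 0.3646]
tool_rot: [-0.029, 1.0, 0.001, -0.0]
contact_force: [0.9, -0.3, 1.0]
width: 0.0851
finger_force: 0.0
```

Run:
```python
from h import *
import cv2
A=arm.snapshot("top")[:,:,::-1].copy();cv2.imwrite("pics/t4.png",A)
a=cv2.cvtColor(A,cv2.COLOR_BGR2GRAY);b=cv2.cvtColor(cv2.imread("pics/top0.png"),cv2.COLOR_BGR2GRAY)
print(arm.observe()["eef_pos"],arm.observe()["joint_positions"])
for v in range(218,256,4):print(v,a[v,372:396])
for v in range(226,243,4):
    r=[]
    for im in(b,a):
        p=im[v,372:398].astype(float);w=np.clip(115-p,0,None);i=p.argmin();m=np.abs(np.arange(26)-i)<5;w=w*m;r.append(372+(w*np.arange(26)).sum()/w.sum())
    q=[onz("top",u,v,.208)[1] for u in r];print(v,np.round(r,2),np.round((q[1]-q[0])*1e3,1),"mm")
```

```text
[ 0.46053533 -0.52260846  0.36474903] [-1.00885794e+00  5.45547526e-01  1.09311334e+00  9.43641382e-04
  1.50490600e+00 -2.63927515e+00]
218 [117 117  87  54  49  38  40  42  49  55  59  55  79 112 156 172 175 173
 177 176 174 176 174 174]
222 [115 117 114  99  75  63  59  55  50  52  54  58  51  90 132 165 175 178
 180 179 176 179 178 177]
226 [117 119 116 119 114 116 116 115  95  63  51  60  58  69 101 144 171 179
 181 180 178 180 181 179]
230 [119 115 118 117 119 116 118 117 117  86  48  55  55  55  64 101 160 185
 181 182 183 182 182 186]
234 [119 116 116 115 115 115 118 117 117 104  73  49  58  58  54  92 137 173
 189 189 187 187 181 177]
238 [115 116 114 116 115 115 116 116 117 120  94  62  51  55  53  63 100 137
 160 162 163 163 166 164]
242 [114 118 114 118 116 117 115 113 116 113 113  78  51  53  59  58  69 143
 160 154 130 112 111 112]
246 [116 117 116 119 118 114 116 114 114 108  92  76  55  52  58  57  55 136
 150 125 111 110 109 111]
250 [118 119 115 114 115 117 116  90  59  54  45  36  30  41  43  59  83 128
 163 150 122 107 107 107]
254 [117 115 117 114 116 116 115 117 106  97  92  87  87  90  94 124 140 112
 148 167 145 118 121 117]
226 [386.15 382.88] 7.6 mm
230 [386.65 383.64] 7.0 mm
234 [387.49 384.21] 7.6 mm
238 [388.19 384.93] 7.5 mm
242 [388.93 385.48] 7.9 mm
```

```bash
python3 -c "
from cell import arm
print(arm.job_done())"
```

```text
the job is handed in; nothing more can be done
None
```

The job is handed in at about 15 s of robot time: the pan is against the stop, the gate was opened fully and pushed shut again, and the throat is empty, though I saw only one of the four slugs in the pan directly and did not fully check the bystanders afterwards.

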